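# Pack, kick out and hold the drawing frame

### The arm

A 7-joint arm with a two-finger parallel gripper is mounted at the origin on a cart in front of the work surface, level with it; the furniture and walls round the work are solid. World frame = base frame: x ahead of the robot, y to its left, z up, the work surface at z = 0. Lengths are in m, angles in rad, forces in N, time in s.
With the tool pointing down it reaches from about 0.425 to 0.875 m from the base axis. Payload 8.4 kg.
Tool frame: the origin (TCP) lies between the finger pads; the fingertips stand 17 mm ahead of it and the grasp point (between the pads) lies 2 mm behind it; z points along the fingers, y is the direction in which the jaws open and shut (so a half turn about z gives the same grasp; the last joint's range is limited). The gripper opens to 87 mm and grips with 3 to 60 N. Pads are 19 mm wide; open, the fingers measure 117 mm over their backs; the gripper's body (75 mm by 190 mm) begins 51 mm behind the grasp point.
Start: joints at [-1.301, 0.333, 0.04, 1.465, -0.013, 1.343, -0.059], TCP at [0.234, 0.606, 0.24] pointing down, gripper open.
Joint ranges: [-2.58, 2.58], [-0.38, 2.09], [-1.3, 1.39], [0.25, 2.4], [-1.5, 4.64], [0.08, 2.09], [-2.65, 2.65]. Speed limits (rad/s): [2.22, 2.22, 2.79, 2.79, 3.14, 3.14, 3.14].

### API

Orientations are given as a rotation vector (axis times angle).
In Python, from workcell import robot gives the robot as it stands. The module is installed in compiled form; this text tells all that it offers.
- The arm moves only by the shell command python3 -m inch 'ROWS'. ROWS is JSON, a list of rows, each a list of 5 numbers: the opening, from 0 (shut) to 1 (fully open), then the shift along the tool's x, y, z in cm, then the turn about the tool's z in degrees. A call has 1 to 8 rows; each row is the pose to reach, as a shift and turn from the pose measured when the call began, along the tool's axes at that moment; what a row does not reach only later rows make up. A row lasts 1/10 s, in which the tool goes at most 50 mm and 8.59 degrees, less where a joint would pass 70% of its speed; a pose out of reach is approached as far as the arm can. A call with a gripper value outside its range is refused whole. The fingers move at their own pace and stop on an object; the grip force is fixed at half the most. Time passes only in rows, so rows that repeat a pose let the fingers close. It gives the time, the measured TCP pose, the force and the opening at its end, in the units of the state.
- robot.read_state(): the state, without advancing time (a new reading comes with each control period).
- robot.read_camera(name): name is "side" or "top" or "wrist"; returns the picture (480x640x3 uint8, red, green, blue); there is no depth.
- robot.camera_info(name): a dict with "intrinsics" (3x3 intrinsics, pixels), "R" (3x3) and "t" (3): a world point X has camera coordinates R X + t. Camera axes: x right, y down, z forward; pixel columns grow to the right and rows downward; lengths in m; the calibration is good to about 2 mm. The wrist camera is an equidistant fisheye: a pixel r from the principal point sees the ray r / f radians off the axis. A picture is of the moment at which its call begins: read the wrist's pose just before it. camera_info takes no time and is no camera call; for the wrist camera it gives the pose at the moment of the call.
- robot.job_done(): hands the job in, once; it reports no verdict.
Trained networks look in the newest picture that a camera, given by its name, has taken for a name from the list of things; names that differ only in an ending like _2 or _b are one class to them, and where a whole thing is asked for, a point or a joint stands for the part that bears it (a point fixed in the world has none). Each returns a list of dicts, best first, with "score" (0 to 1); they miss things now and then, are a little off and sometimes report something else, mostly with a low value. They report only what shows in the picture. A call takes as long as a camera call. They do not tell look-alikes from the thing itself.
- robot.look_for(camera, name): "bbox" ([left, top, right, bottom] as shares, 0 to 1, of the picture: columns of its width, rows of its height, round what is visible of it).
The state is a dict: "time": time; "joint_pos": joint angles; "joint_velocities": joint speeds; "tau": joint torques, N m; "ee_pos": TCP position; "tcp_rot": TCP orientation; "force": force on the tool from outside, world axes, zero at the start; "torque": the same for the moment, N m; "grip_width": finger opening in m.
Only numpy, scipy, OpenCV 4.12 (cv2) and the standard library are available. Lean on these libraries where they do the work, as an engineer would, in place of code of your own. Each camera call takes 0.05 s, during which the arm holds its last target. There are 200 camera calls.

### The job

Stand the small tilting drawing frame up for the colleague who will pin its pivot. First stack the loose steel bench block squarely, edges flush, on its twin on the frame's foot pad and let go of it; then, with the frame still leaning back, flip the frame's folded kickstand down past its over-centre point so that it drops onto its stop; last, take the frame by its top rail, bring it upright with the kickstand's foot pressed lightly but firmly on the pile, and finish while still holding it there, since it would tip back if let go. Leave the wire spool and the snips where they are.

Things in the scene. Friction and masses are not known exactly. Their poses are not given: they have to be found in the camera images.
- stand_base: Fixed grey steel floor plate of the drawing frame, 230 mm along its x, 8 mm thick, standing on the bench at a place and yaw that vary. Origin on the bench under the tilt hinge's middle; x runs along the hinge (away from the robot at yaw 0), y points to the side to which the frame leans back, z up. Its arm on the -y side carries the foot pad. Two slim rubber-headed rests behind the frame (+y) reach 85 mm high.
- tilt_hinge (a point): Middle of the frame's tilt hinge: at [0, 0, 30] mm in stand_base; the hinge axis is stand_base's x.
- pad_mid (a point): Centre of the foot pad's top (black rubber), at [40, -110, 8] mm in stand_base, axes as stand_base. The lower block lies here.
- frame_tilt (a joint): Tilt of the frame about the hinge in rad: 0 upright, 0.45 leaning back on its rests (the start; it falls back there by its own weight, also from upright), positive toward stand_base's +y. Range -0.25 to 0.45. Frame: steel tubes with a 150 x 160 mm wooden board and a steel ledge behind, 1.2 kg in all, 170 mm wide. A point at [x, y, z] in the frame (origin at tilt_hinge) is at [x, y cos t + z sin t, z cos t - y sin t] from tilt_hinge in stand_base's axes, t the tilt.
- top_rail: Top rail of the frame: round bar 12 mm thick (13.6 mm at the 70 mm long black rubber sleeve in its middle), along stand_base's x, straight for 140 mm. Origin at its middle, 220 mm from the tilt hinge ([0, 0, 220] mm in the frame), so 250 mm above the bench when upright.
- kick_hub (a point): Pivot of the kickstand, on the frame at [20, -20, 123] mm from the tilt hinge (frame axes); the pivot axis is the frame's y.
- kickstand (a joint): Turn of the kickstand about its pivot in rad: 0 folded (leg pointing along the frame's -x and 8 degrees above level), 1.885 fully down on its stop (10 degrees past straight down). A brass weight on its heel (36 mm across, on the other side of the pivot) keeps it folded below about 0.85 and throws it down by itself beyond about 0.95; under 1 N at the foot moves it. Load on the foot presses it onto the stop.
- kick_foot: Black rubber ball of 16 mm at the end of the kickstand's aluminium leg (10 mm round bar from the hub to the ball's centre). Origin at the ball's centre, which lies at [-115 cos(a), -90, -115 sin(a)] mm from kick_hub in the frame's axes, a = joint value - 0.14 rad. With the kickstand down and the frame upright it rests on a pile of two blocks, over the pad's centre.
- lower_block_mid (a point): Centre of the lower bench block: bright steel, 60 x 46 x 12 mm (x, y, z), loose, 0.25 kg, lying on the foot pad with its long side along stand_base's x.
- loose_block_mid (a point): Centre of the loose bench block, the twin of the lower one (60 x 46 x 12 mm, long side along its x), flat on the bench right of the frame.
- wire_spool: Green spool with wooden ends, 44 mm across, 34 mm high, loose bystander; origin under its centre.
- snips: Black-handled snips, 44 x 123 x 9 mm, loose bystander; origin under the middle.
Mind the look-alikes: they are no part of the job. Leave any blue or brown look-alike of the part that bears loose_block_mid alone.

How it is judged:
By the outcome, as a careful person would: the job done as asked, in the order asked, and still so for the second after the job is handed in, while the arm keeps its last pose, push and grip.
It also fails if it takes over 58 s, if anything falls off the work surface, if the arm or the gripper's body presses on something with over 40 N, if the wrist force passes 120 N, or if a joint passes its speed limit or range.

## Working session

There is one attempt and no reset: what is moved stays moved. The work goes in short steps, Python scripts to look and compute and a shell command to move; the robot and the scene stay as the last step left them, time stands still between calls to the robot, and variables do not carry over. Pictures are saved under pics/ and viewed, about 8 in all and at most 12, crops included, and the job is handed in when it is done.

```bash
mkdir -p pics; cat > h.py <<'E'
import numpy as np, cv2
from workcell import robot
from scipy.spatial.transform import Rotation as Ro
def save(cam,name,crop=None,scale=1):
    im=robot.read_camera(cam)[:,:,::-1].copy()
    cv2.imwrite('pics/'+name+'_full.png',im)
    if crop: im=im[crop[1]:crop[3],crop[0]:crop[2]]
    if scale!=1: im=cv2.resize(im,None,fx=scale,fy=scale,interpolation=cv2.INTER_CUBIC)
    cv2.imwrite('pics/'+name+'.png',im)
    return im
def ray(ci,u,v,fish=False):
    K,R,t=[np.array(ci[k]) for k in('intrinsics','R','t')]
    a,b=(u-K[0,2])/K[0,0],(v-K[1,2])/K[1,1]
    if fish:
        r=np.hypot(a,b); s=np.sin(r)/max(r,1e-9); d=np.array([a*s,b*s,np.cos(r)])
    else: d=np.array([a,b,1.])
    return -R.T@t,R.T@d/np.linalg.norm(d)
def proj(ci,X,fish=False):
    K,R,t=[np.array(ci[k]) for k in('intrinsics','R','t')]
    c=R@np.array(X,float)+t
    if fish:
        r=np.hypot(c[0],c[1]); th=np.arctan2(r,c[2]); a,b=c[0]/r*th,c[1]/r*th
    else: a,b=c[0]/c[2],c[1]/c[2]
    return np.array([K[0,0]*a+K[0,2],K[1,1]*b+K[1,2]])
def onz(o,d,z): return o+d*(z-o[2])/d[2]
def tri(r1,r2):
    (o1,d1),(o2,d2)=r1,r2
    s=np.linalg.lstsq(np.stack([d1,-d2],1),o2-o1,rcond=None)[0]
    p,q=o1+s[0]*d1,o2+s[1]*d2
    return (p+q)/2,np.linalg.norm(p-q)
E
python3 - <<'E'
from h import *
np.set_printoptions(precision=4,suppress=True)
a=save('side','side0');b=save('top','top0')
for c in('side','top'):
    print(c,robot.camera_info(c))
    for n in('stand_base','top_rail','kick_foot','kick_hub','lower_block_mid','loose_block_mid','wire_spool','snips'):
        print(n,[(round(d['score'],2),np.round(np.array(d['bbox'])*[640,480,640,480]).astype(int).tolist()) for d in robot.look_for(c,n)[:3]])
print(robot.read_state())
E
```

```text
side {'intrinsics': array([[570.2602,   0.    , 323.211 ],
       [  0.    , 570.2602, 246.0282],
       [  0.    ,   0.    ,   1.    ]]), 'R': array([[ 0.6364, -0.7713,  0.0041],
       [-0.4898, -0.4082, -0.7703],
       [ 0.5959,  0.4882, -0.6376]]), 't': array([-0.3791,  0.3406,  1.2689])}
stand_base [(0.83, [254, 161, 352, 276])]
top_rail [(0.54, [253, 159, 306, 183])]
kick_foot []
kick_hub [(0.88, [272, 189, 319, 211])]
lower_block_mid [(0.77, [323, 256, 345, 270])]
loose_block_mid [(0.87, [451, 363, 474, 390]), (0.67, [236, 285, 255, 304]), (0.65, [348, 306, 372, 330])]
wire_spool [(0.71, [381, 268, 397, 287])]
snips [(0.57, [273, 188, 318, 213]), (0.26, [349, 310, 371, 330])]
top {'intrinsics': array([[540.1686,   0.    , 314.3161],
       [  0.    , 540.1686, 236.7689],
       [  0.    ,   0.    ,   1.    ]]), 'R': array([[ 0.0133, -0.9996,  0.0232],
       [-0.9986, -0.0145, -0.0512],
       [ 0.0516, -0.0225, -0.9984]]), 't': array([-0.0931,  0.5206,  1.4715])}
stand_base [(0.72, [228, 170, 250, 249]), (0.66, [192, 153, 307, 252])]
top_rail [(0.64, [189, 151, 215, 223])]
kick_foot []
kick_hub [(0.78, [231, 169, 252, 246])]
lower_block_mid []
loose_block_mid [(0.95, [243, 289, 267, 307]), (0.75, [453, 238, 472, 264]), (0.59, [346, 236, 369, 264])]
wire_spool [(0.62, [341, 182, 358, 200]), (0.58, [189, 153, 215, 224])]
snips [(0.65, [140, 186, 167, 198])]
{'time': 0.9, 'joint_pos': array([-1.3012,  0.3332,  0.0399,  1.4654, -0.0134,  1.3433, -0.0585]), 'joint_velocities': array([ 0.0003,  0.0011, -0.0011, -0.0004,  0.0013, -0.0006,  0.0006]), 'tau': array([  0.0001, -65.6093,   1.3335, -40.4061,  -0.0596,   0.0349,
         0.0001]), 'ee_pos': array([0.2343, 0.6063, 0.2396]), 'tcp_rot': array([-0.576 , -3.0883, -0.    ]), 'force': array([-0.4167, -0.2235, -0.2595]), 'torque': array([-0.0128,  0.0156,  0.0352]), 'grip_width': 0.08722529455661067}
```

View pics/side0.png

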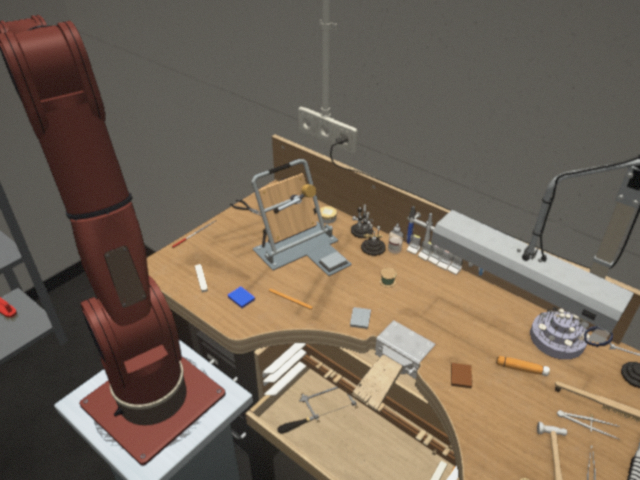

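View pics/top0.png

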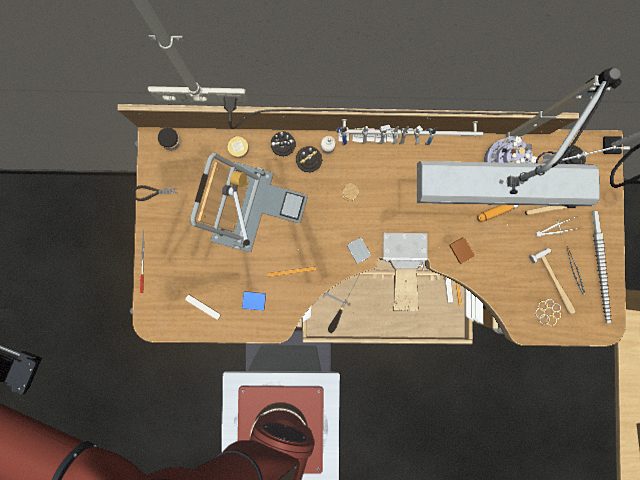

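The side view shows the frame at (285,210), the lower block at (335,262) and the loose steel block at (360,317). The top view shows the loose steel block at (359,250), the lower block at (291,206), the blue one at (254,300) and the brown one at (461,250). I'll zoom in on the frame.

```bash
python3 - <<'E'
import cv2,numpy as np
t=cv2.imread('pics/top0_full.png')[145:265,185:310]; s=cv2.imread('pics/side0_full.png')[150:285,245:355]
t=cv2.resize(t,(480,461),interpolation=2); 
t=cv2.resize(cv2.imread('pics/top0_full.png')[145:265,185:310],None,fx=3.2,fy=3.2,interpolation=2)
s=cv2.resize(s,None,fx=3.2,fy=3.2,interpolation=2)
o=np.zeros((max(t.shape[0],s.shape[0]),t.shape[1]+s.shape[1],3),np.uint8);o[:t.shape[0],:t.shape[1]]=t;o[:s.shape[0],t.shape[1]:]=s
cv2.imwrite('pics/z0.png',o);print(o.shape)
E
```

```text
(432, 752, 3)
```

View pics/z0.png

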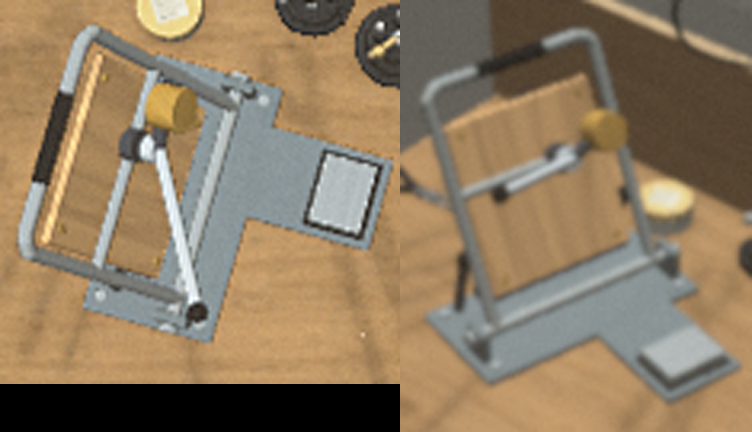

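The zoom shows the rail sleeve, the folded kickstand with its foot at crop (197,312) in the top view and (501,193) in the side view, and the lower block's corners. I'll fit the stand pose and the loose block from these.

```bash
cat >> h.py <<'E'
HUB=np.array([20,-20,123.])
def foot_f(k): a=k-.14; return HUB+np.array([-115*np.cos(a),-90,-115*np.sin(a)])
def fr(p,t):  # frame mm -> stand mm
    x,y,z=p; return np.array([x,y*np.cos(t)+z*np.sin(t),30+z*np.cos(t)-y*np.sin(t)])
def st(p,P):  # stand mm -> world m
    c,s=np.cos(P[2]),np.sin(P[2]); p=np.array(p)/1000
    return np.array([P[0]+c*p[0]-s*p[1],P[1]+s*p[0]+c*p[1],p[2]])
E
python3 - <<'E'
from h import *
from scipy.optimize import least_squares
np.set_printoptions(precision=4,suppress=True)
T=lambda u,v:(185+u/3.2,145+v/3.2); S=lambda u,v:(245+(u-400)/3.2,150+v/3.2)
ct,cs=robot.camera_info('top'),robot.camera_info('side')
t=.45
rp,rm,ft=fr([35,0,220],t),fr([-35,0,220],t),fr(foot_f(0),t)
B=lambda i,j:np.array([40+30*i,-110+23*j,20.])
obs=[(ct,rp,T(66,94)),(ct,rm,T(41,183)),(ct,ft,T(197,312)),(ct,B(1,1),T(328,150)),(ct,B(1,-1),T(380,163)),(ct,B(-1,-1),T(356,238)),(ct,B(-1,1),T(305,225)),
(cs,rp,S(544,45)),(cs,rm,S(480,70)),(cs,ft,S(501,193)),(cs,B(-1,1),S(640,355)),(cs,B(1,1),S(685,328)),(cs,B(1,-1),S(727,352)),(cs,B(-1,-1),S(680,378))]
f=lambda P:np.concatenate([proj(c,st(p,P))-o for c,p,o in obs])
r=least_squares(f,[.6,.1,0],x_scale=[.1,.1,.1]);print(r.x);print(f(r.x).reshape(-1,2).round(1).tolist())
P=r.x;np.save('P.npy',P)
for n,p in(('rail',fr([0,0,220],t)),('railup',fr([0,0,220],0)),('foot',ft),('footdown',fr(foot_f(1.885),t)),('footup',fr(foot_f(1.885),0)),('pad',[40,-110,20])):print(n,st(p,P))
for cam,ci,box in(('top',ct,(343,232,374,270)),('side',cs,(342,300,380,335))):
    im=cv2.imread(f'pics/{cam}0_full.png')[box[1]:box[3],box[0]:box[2]]
    hs=cv2.cvtColor(im,cv2.COLOR_BGR2HSV); m=(hs[...,1]<60).astype(np.uint8)
    cn=max(cv2.findContours(m,0,1)[0],key=cv2.contourArea); q=cv2.minAreaRect(cn);pts=cv2.boxPoints(q)+[box[0],box[1]]
    print(cam,q, m.sum()); W=np.array([onz(*ray(ci,*p),.012) for p in pts]);print(W, np.linalg.norm(np.diff(W,axis=0),axis=1)); 
    M=np.argwhere(m)[:,::-1].mean(0)+[box[0],box[1]];print(M, onz(*ray(ci,*M),.011)); 
    globals()[cam+'r']=ray(ci,*M)
print(tri(topr,sider))
E
```

```text
[ 0.5976  0.0915 -0.2649]
[[1.1, -0.9], [0.4, -0.3], [0.7, -0.4], [0.2, 0.6], [0.0, 1.2], [1.5, -1.4], [1.3, -1.9], [-0.7, 0.7], [-2.1, 0.6], [-0.9, 0.4], [-0.6, -1.8], [2.5, -1.3], [-1.0, -0.1], [-3.6, -0.1]]
rail [0.6227 0.1838 0.2281]
railup [0.5976 0.0915 0.25  ]
foot [0.4969 0.0788 0.2031]
footdown [ 0.6113 -0.0105  0.0866]
footup [ 0.6074 -0.0252  0.0397]
pad [ 0.6074 -0.0252  0.02  ]
top ((15.60000228881836, 18.200000762939453), (21.466251373291016, 16.994115829467773), 63.43495178222656) 369
[[ 0.5022 -0.1741  0.012 ]
 [ 0.5238 -0.2159  0.012 ]
 [ 0.4711 -0.2429  0.012 ]
 [ 0.4497 -0.2011  0.012 ]] [0.0471 0.0591 0.047 ]
[358.5068 250.2222] [ 0.4866 -0.2083  0.011 ]
side ((17.891891479492188, 17.148649215698242), (18.577085494995117, 19.399080276489258), 9.462322235107422) 357
[[ 0.4457 -0.2077  0.012 ]
 [ 0.5038 -0.1735  0.012 ]
 [ 0.5252 -0.2165  0.012 ]
 [ 0.4667 -0.249   0.012 ]] [0.0674 0.048  0.067 ]
[360.0532 317.2689] [ 0.4856 -0.2121  0.011 ]
(array([ 0.4874, -0.2095,  0.0076]), np.float64(0.0022051539164217315))
```

```bash
cat >> h.py <<'E'
def go(X,yaw):
    s=robot.read_state();R=Ro.from_rotvec(s['tcp_rot']).as_matrix()
    d=R.T@(np.array(X)-s['ee_pos'])*100
    y=np.degrees(np.arctan2(R[1,1],R[0,1]));w=(yaw-y+180)%360-180
    print('at',s['ee_pos'].round(4),'yaw',round(y,2),'tilt',R[2,2].round(4),'| shift cm',d.round(2),'turn',round(-w,2),'| F',s['force'].round(1),'w',round(s['grip_width'],4),'t',s['time'],'j7',s['joint_pos'][6].round(2))
E
python3 -c "
from h import *
go([.44,.15,.29],0)"
```

```text
at [0.2343 0.6063 0.2396] yaw 68.87 tilt -1.0 | shift cm [-35.63 -35.15  -5.05] turn 68.87 | F [-0.4 -0.2 -0.3] w 0.0872 t 0.9 j7 -0.06
```

```bash
python3 -m inch '[[1,-3,-3,-3,8],[1,-6.5,-6.5,-5,16],[1,-10,-10,-5,25],[1,-13.5,-13.3,-5,33],[1,-17,-16.8,-5,42],[1,-20.5,-20.2,-5,50],[1,-24,-23.7,-5,59],[1,-27.5,-27.1,-5,67]]'; python3 -c "
from h import *
go([.44,.15,.29],-10);go([.46,-.13,.20],-63)"
```

```text
time: 1.7
ee_pos: [0.3936, 0.2523, 0.2898]
tcp_rot: [-2.192, -2.25, -0.001]
force: [0.7, 0.1, 1.3]
grip_width: 0.087
at [0.3936 0.2523 0.2898] yaw 1.51 tilt -1.0 | shift cm [-10.35   4.36  -0.02] turn 11.51 | F [0.7 0.1 1.3] w 0.087 t 1.7 j7 -0.66
at [0.3936 0.2523 0.2898] yaw 1.51 tilt -1.0 | shift cm [-38.4    5.62   8.95] turn 64.51 | F [0.7 0.1 1.3] w 0.087 t 1.7 j7 -0.66
```

```bash
python3 -m inch '[[1,-4.8,0.9,0,8],[1,-9.6,1.6,0,16],[1,-14.4,2.3,0,24],[1,-19.2,3,1,32],[1,-24,3.7,3,40],[1,-28.8,4.4,5,48],[1,-33.6,5,7,56],[1,-38.4,5.6,9,64]]'; python3 -c "
from h import *
go([.487,-.209,.15],-63)"
```

```text
time: 2.5
ee_pos: [0.4584, -0.1232, 0.203]
tcp_rot: [-3.052, -0.738, -0.004]
force: [1.4, 1.5, 0.9]
grip_width: 0.0868
at [ 0.4584 -0.1232  0.203 ] yaw -62.81 tilt -1.0 | shift cm [-1.39  8.94  5.29] turn 0.19 | F [1.4 1.5 0.9] w 0.0868 t 2.5 j7 -0.94
```

```bash
python3 -m inch '[[1,-0.7,4.5,2.5,0],[1,-1.4,8.9,5.3,0],[1,-1.4,8.9,5.3,0],[1,-1.4,8.9,5.3,0]]'; python3 - <<'E'
from h import *
ci=robot.camera_info('wrist');print(ci);save('wrist','w1')
for d in robot.look_for('wrist','loose_block_mid'): print(d['score'],np.array(d['bbox'])*[640,480,640,480])
go([.487,-.209,.15],-63)
print([proj(ci,[.487,-.209,.012],True)])
E
```

```text
time: 2.9
ee_pos: [0.4859, -0.2099, 0.1489]
tcp_rot: [-3.054, -0.734, 0.002]
force: [-0.1, 0.0, 0.2]
grip_width: 0.087
{'intrinsics': array([[371.64829954,   0.        , 324.85107135],
       [  0.        , 371.64829954, 237.68008441],
       [  0.        ,   0.        ,   1.        ]]), 'R': array([[ 0.45404771, -0.89097681, -0.00100007],
       [-0.85044275, -0.43372544,  0.29770684],
       [-0.26568365, -0.1343226 , -0.95465682]]), 't': array([-0.40587676,  0.31250468,  0.40634503])}
0.64 [291.392 187.92  354.368 264.624]
0.59 [  0.    194.4    44.608 257.712]
at [ 0.487  -0.2078  0.1505] yaw -62.78 tilt -1.0 | shift cm [-0.05  0.11  0.05] turn 0.22 | F [-0.3  0.6  1.5] w 0.0874 t 3.0 j7 -0.6
[array([326.6820052 , 228.26377534])]
```

View pics/w1.png

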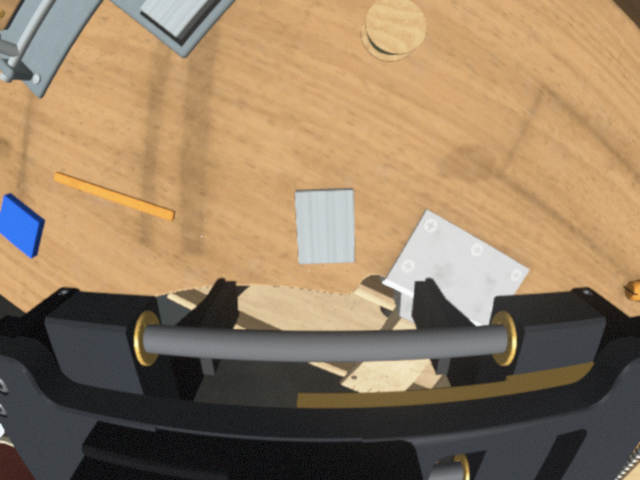

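The wrist view shows the steel block, corners (296,189) to (355,263), nearly square to the jaws.

```bash
cat >> h.py <<'E'
def block(im,ci,box,z,smax=70,fish=True,vmin=90):
    hs=cv2.cvtColor(im,cv2.COLOR_BGR2HSV)[box[1]:box[3],box[0]:box[2]]
    m=((hs[...,1]<smax)&(hs[...,2]>vmin)).astype(np.uint8); m=cv2.morphologyEx(m,cv2.MORPH_OPEN,np.ones((3,3)))
    cn=max(cv2.findContours(m,0,1)[0],key=cv2.contourArea).reshape(-1,2)+[box[0],box[1]]
    W=np.array([onz(*ray(ci,*p,fish),z)[:2] for p in cn]).astype(np.float32)
    q=cv2.minAreaRect(W*1000); b=cv2.boxPoints(q)
    e=b[1]-b[0] if np.linalg.norm(b[1]-b[0])>np.linalg.norm(b[2]-b[1]) else b[2]-b[1]
    y=np.degrees(np.arctan2(e[1],e[0]));y=(y+90)%180-90
    print('block c',np.round(q[0],1),'size',np.round(q[1],1),'longyaw',round(y,2),'px',cn.min(0),cn.max(0));return q,y
E
python3 - <<'E'
from h import *
im=cv2.imread('pics/w1_full.png');ci=robot.camera_info('wrist')
for z in(.012,): block(im,ci,(280,175,370,280),z)
go([.487,-.209,.019],-63)
E
```

```text
block c [ 488.5 -205.1] size [61.6 46.4] longyaw 29.08 px [295 188] [354 263]
at [ 0.487  -0.2078  0.1505] yaw -62.78 tilt -1.0 | shift cm [-0.09  0.12 13.15] turn 0.22 | F [-0.3  0.6  1.5] w 0.0874 t 3.0 j7 -0.6
```

```bash
python3 -m inch '[[1,0,0,4,-1.5],[1,0,0,8,-1.5],[1,0,0,11.5,-1.5],[1,0,0,13.1,-1.5],[1,0,0,13.1,-1.5],[0.4,0,0,13.1,-1.5],[0,0,0,13.1,-1.5],[0,0,0,13.1,-1.5]]'; python3 -m inch '[[0,0,0,0,0],[0,0,0,0,0],[0,0,0,0,0]]';  python3 -c "
from h import *
go([.487,-.209,.019],-63)"
```

```text
time: 3.8
ee_pos: [0.4881, -0.2072, 0.0205]
tcp_rot: [-3.042, -0.78, -0.008]
force: [0.0, -0.4, 0.6]
grip_width: 0.0702
time: 4.1
ee_pos: [0.4883, -0.2073, 0.0207]
tcp_rot: [-3.042, -0.78, -0.008]
force: [0.8, -1.9, 1.4]
grip_width: 0.0469
at [ 0.4883 -0.2073  0.0207] yaw -61.25 tilt -1.0 | shift cm [-0.19  0.09  0.17] turn 1.75 | F [ 0.8 -1.9  1.4] w 0.0469 t 4.1 j7 -0.41
```

```bash
python3 -m inch '[[0,0,0,-2,0],[0,0,0,-6,0],[0,0,0,-10,0],[0,0,0,-14,0],[0,0,0,-18,0],[0,0,0,-18,0]]'; python3 -c "
from h import *
go([.559,-.012,.2],-105.2)"
```

```text
time: 4.7
ee_pos: [0.4896, -0.209, 0.2054]
tcp_rot: [3.042, 0.779, 0.019]
force: [0.1, -0.3, -2.4]
grip_width: 0.0457
at [ 0.4896 -0.209   0.2054] yaw -61.28 tilt -0.9999 | shift cm [ 15.55 -13.94   0.66] turn 43.92 | F [ 0.1 -0.3 -2.4] w 0.0457 t 4.7 j7 -0.63
```

```bash
python3 -m inch '[[0,3,-2.7,0,8],[0,6,-5.4,0,16],[0,9,-8.1,0,24],[0,12,-10.8,0,32],[0,15,-13.5,0.5,40],[0,15.6,-14,0.5,44],[0,15.6,-14,0.5,44],[0,15.6,-14,0.5,44]]'; python3 - <<'E'
from h import *
ci=robot.camera_info('wrist');save('wrist','w2')
go([.6074,-.0252,.2],-105.2)
P=np.load('P.npy')
for X in ([.6074,-.0252,.02],*[st([40+30*i,-110+23*j,20],P) for i,j in((1,1),(1,-1),(-1,-1),(-1,1))]): print(proj(ci,X,True).round(0))
E
```

```text
time: 5.5
ee_pos: [0.5585, -0.0123, 0.2009]
tcp_rot: [-3.112, 0.415, -0.017]
force: [-0.2, -0.4, -2.1]
grip_width: 0.0453
at [ 0.5586 -0.0129  0.2012] yaw -105.27 tilt -0.9999 | shift cm [ 5.03 -0.1   0.17] turn -0.07 | F [-0.  -0.3 -1.5] w 0.0453 t 5.55 j7 -1.73
[326. 162.]
[300. 128.]
[353. 128.]
[352. 195.]
[301. 195.]
```

View pics/w2.png

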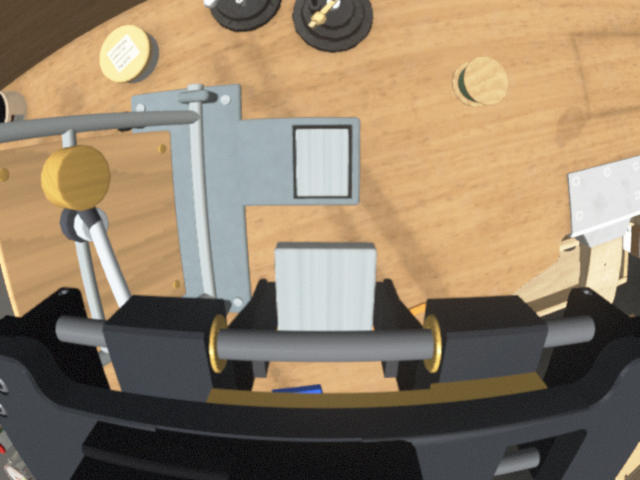

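The picture shows the lower block at (298–351, 127–197), close to where the model puts it, and the held block's far edge at row 243.

```bash
python3 - <<'E'
from h import *
im=cv2.imread('pics/w2_full.png');ci=robot.camera_info('wrist');P=np.load('P.npy')
q,y=block(im,ci,(297,128,351,198),.020,vmin=150)
print('edges lum', im[160,285:362].mean(1).round(0).astype(int).tolist());print(im[115:205,325].mean(1).round(0).astype(int).tolist())
# held block: far corners at top face z .1925 (px 275,243)/(375,243)
a=[onz(*ray(ci,u,v,True),.1925) for u,v in((275,243),(375,243),(277,330))];print(a)
mid=(a[0]+a[1])/2; s=np.array(robot.read_state()['ee_pos']); R=Ro.from_rotvec(robot.read_state()['tcp_rot']).as_matrix()
print('far edge mid in tool',(R.T@(mid-s)*1000).round(1), (R.T@(a[2]-s)*1000).round(1))
E
```

```text
block c [608.  -22.2] size [45.2 59. ] longyaw -15.47 px [297 129] [348 195]
edges lum [173, 173, 174, 171, 171, 173, 166, 133, 92, 71, 91, 155, 202, 215, 216, 216, 214, 218, 219, 219, 220, 218, 218, 216, 211, 214, 215, 219, 218, 217, 217, 217, 218, 220, 218, 217, 220, 216, 215, 209, 212, 217, 216, 214, 213, 214, 214, 218, 220, 220, 220, 219, 219, 217, 217, 213, 211, 215, 217, 218, 219, 213, 199, 156, 94, 70, 98, 138, 162, 170, 171, 169, 167, 153, 145, 143, 156]
[167, 162, 151, 163, 171, 174, 176, 174, 170, 141, 91, 65, 64, 113, 184, 211, 215, 214, 213, 213, 212, 214, 213, 215, 212, 214, 213, 214, 212, 213, 214, 213, 213, 213, 216, 215, 213, 213, 216, 213, 213, 215, 215, 213, 214, 212, 214, 214, 215, 215, 216, 216, 215, 215, 214, 216, 214, 215, 216, 215, 214, 218, 215, 216, 212, 215, 214, 215, 216, 216, 217, 217, 215, 216, 216, 216, 216, 217, 216, 210, 182, 120, 90, 121, 160, 168, 172, 169, 162, 156]
[array([0.59363402, 0.00139485, 0.1925    ]), array([ 0.58208129, -0.04112029,  0.1925    ]), array([0.55122525, 0.01426622, 0.1925    ])]
far edge mid in tool [30.  -0.9  9. ] [-14.3 -24.2   8.6]
```

```bash
python3 -c "
from h import *
go([.6078,-.0237,.046],-105.4)"
```

```text
at [ 0.5586 -0.0129  0.2012] yaw -105.27 tilt -0.9999 | shift cm [ 4.87 -0.19 15.57] turn 0.13 | F [-0.  -0.3 -1.5] w 0.0453 t 5.55 j7 -1.73
```

```bash
python3 -m inch '[[0,2.5,-0.1,3,0],[0,4.9,-0.2,7,0],[0,4.9,-0.2,11,0],[0,4.9,-0.2,14,0],[0,4.9,-0.2,15.3,0],[0,4.9,-0.2,15.3,0],[0,4.9,-0.2,15.3,0]]'; python3 - <<'E'
from h import *
ci=robot.camera_info('wrist');im=save('wrist','w3',(200,120,450,320),3)
go([.6078,-.0237,.041],-105.4)
E
```

```text
time: 6.25
ee_pos: [0.6089, -0.0244, 0.0503]
tcp_rot: [-3.11, 0.418, -0.021]
force: [0.1, 0.1, -2.7]
grip_width: 0.0454
at [ 0.6093 -0.0241  0.0507] yaw -105.28 tilt -0.9999 | shift cm [-0.16  0.    0.97] turn 0.12 | F [ 0.8 -0.3 -0.8] w 0.0453 t 6.3 j7 -1.53
```

View pics/w3.png

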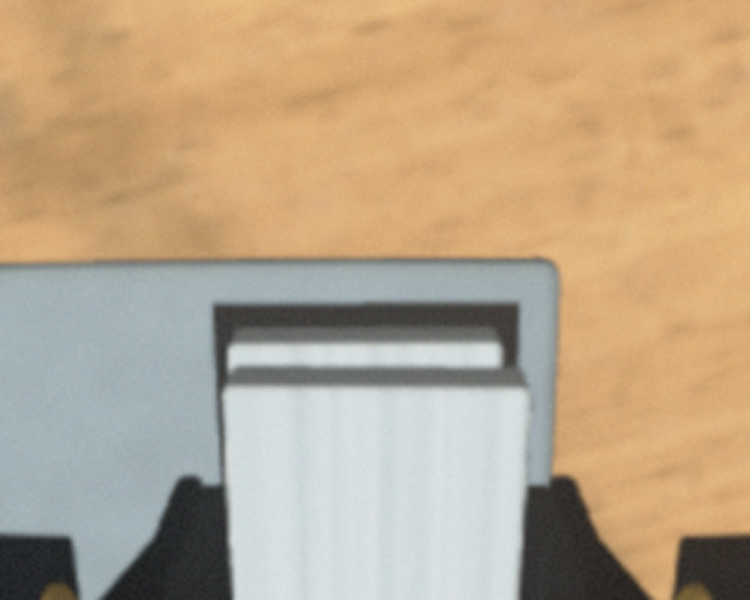

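The held block sits over the lower one. Its far top edge is at crop (224–528, 387), against (228–503, 343) for the lower block. I'll compute the offset between them.

```bash
python3 - <<'E'
from h import *
ci=robot.camera_info('wrist');s=robot.read_state();R=Ro.from_rotvec(s['tcp_rot']).as_matrix();zt=s['ee_pos'][2]-.0207+.012
def T(u,v,z): return (R.T@(onz(*ray(ci,200+u/3,120+v/3,True),z)-s['ee_pos'])*1000).round(2)
for n,p,z in(('held',((224,388),(528,386)),zt),('low',((228,344),(503,342)),.020)):
    a,b=[T(*q,z) for q in p];print(n,a,b,'mid',(a+b)/2,'ang',np.degrees(np.arctan2(b[0]-a[0],b[1]-a[1])).round(2))
E
```

```text
held [ 27.01 -23.26   9.19] [27.4  21.65  8.95] mid [27.205 -0.805  9.07 ] ang 0.5
low [ 27.16 -25.43  31.19] [27.56 20.34 30.95] mid [27.36  -2.545 31.07 ] ang 0.5
```

```bash
python3 -m inch '[[0,0,-0.17,0.4,0],[0,0,-0.17,0.7,0],[0,0,-0.17,0.9,0],[0,0,-0.17,1.05,0],[0,0,-0.17,1.05,0]]'; python3 - <<'E'
from h import *
ci=robot.camera_info('wrist');im=save('wrist','w4',(200,120,450,320),3)
go([.6078,-.0237,.041],-105.4)
E
```

```text
time: 6.8
ee_pos: [0.61, -0.0223, 0.041]
tcp_rot: [-3.109, 0.417, -0.022]
force: [-3.6, 0.8, 6.2]
grip_width: 0.0455
at [ 0.61   -0.0222  0.0409] yaw -105.27 tilt -0.9999 | shift cm [-0.18  0.2  -0.01] turn 0.13 | F [-3.6  0.6  7.9] w 0.0456 t 6.85 j7 -1.52
```

View pics/w4.png

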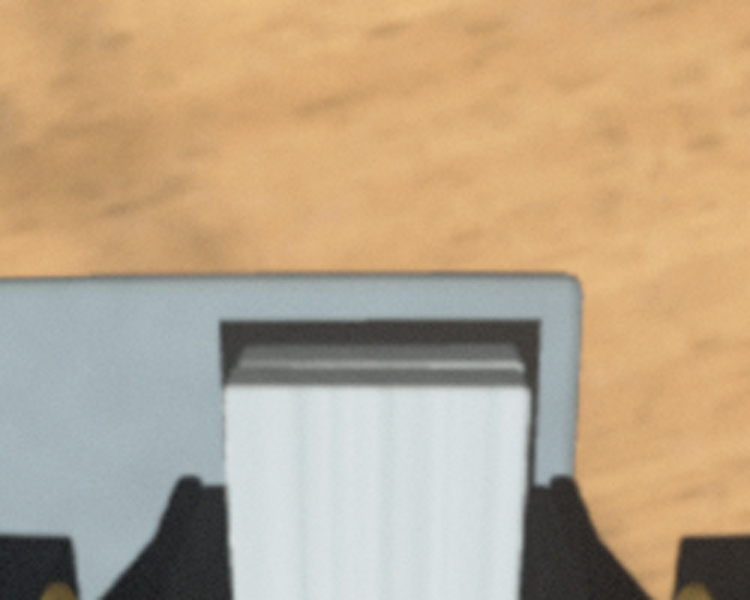

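Contact force is about 7 N. The blocks are aligned across the jaws, and the lower one sticks out about 1 mm at the far end (crop row 363). I'll let go, then use the jaws to square both blocks together in y and then in x.

```bash
python3 -m inch '[[0,0,0,-0.1,0],[0.8,0,0,-0.1,0],[0.8,0,0,-0.1,0],[0.8,0,0,-0.1,0],[0.8,0,0,0.6,0],[0.8,0,0,1.2,0],[0.8,0,0,1.2,0],[0,0,0,1.2,0]]';python3 -m inch '[[0,0,0,0,0],[0,0,0,0,0],[0,0,0,0,0],[0,0,0,0,0],[0.9,0,0,0,0],[0.9,0,0,0,0],[0.9,0,0,0,0],[0.9,0,0,0,0]]'; python3 - <<'E'
from h import *
go([.6078,-.0237,.085],-15.4)
E
```

```text
time: 7.65
ee_pos: [0.61, -0.0223, 0.0286]
tcp_rot: [-3.11, 0.417, -0.021]
force: [-0.2, 0.6, 0.1]
grip_width: 0.0665
time: 8.45
ee_pos: [0.61, -0.0223, 0.0285]
tcp_rot: [-3.11, 0.417, -0.021]
force: [0.9, 0.0, 1.0]
grip_width: 0.0703
at [ 0.61   -0.0223  0.0285] yaw -105.27 tilt -0.9999 | shift cm [-0.1   0.16 -5.65] turn -89.87 | F [0.9 0.  1. ] w 0.0703 t 8.45 j7 -1.51
```

```bash
python3 -m inch '[[1,0,0,-3,0],[1,0,0,-7,0],[1,0,0,-9,-8],[1,0,0,-9,-16],[1,0,0,-9,-25],[1,0,0,-9,-33],[1,0,0,-9,-42],[1,0,0,-9,-50]]';python3 -m inch '[[1,0,0,0,-8],[1,0,0,0,-16],[1,0,0,0,-25],[1,0,0,0,-33],[1,0,0,0,-40],[1,0,0,0,-40],[1,0,0,0,-40]]'; python3 - <<'E'
from h import *
go([.6078,-.0237,.0285],-15.4)
ci=robot.camera_info('wrist');im=save('wrist','w5')
print(robot.look_for('wrist','loose_block_mid')[:2])
q,y=block(im,ci,(180,100,470,330),.032,vmin=185,smax=40)
E
```

```text
time: 9.25
ee_pos: [0.6087, -0.0225, 0.1186]
tcp_rot: [2.994, 0.946, 0.022]
force: [-0.5, -0.0, -0.2]
grip_width: 0.0871
time: 9.95
ee_pos: [0.6087, -0.0226, 0.1186]
tcp_rot: [2.49, 1.905, 0.019]
force: [0.1, 0.9, -0.1]
grip_width: 0.0871
at [ 0.6087 -0.0226  0.1186] yaw -15.16 tilt -0.9999 | shift cm [-0.18 -0.17  9.01] turn 0.24 | F [ 0.1  0.9 -0.1] w 0.0871 t 9.95 j7 -0.14
[{'bbox': [0.0, 0.3702, 0.0714, 0.5225], 'score': 0.95}, {'bbox': [0.4336, 0.4431, 0.5784, 0.5877], 'score': 0.65}]
block c [608.2 -21.2] size [45.1 59. ] longyaw -15.35 px [279 219] [369 283]
```

View pics/w5.png

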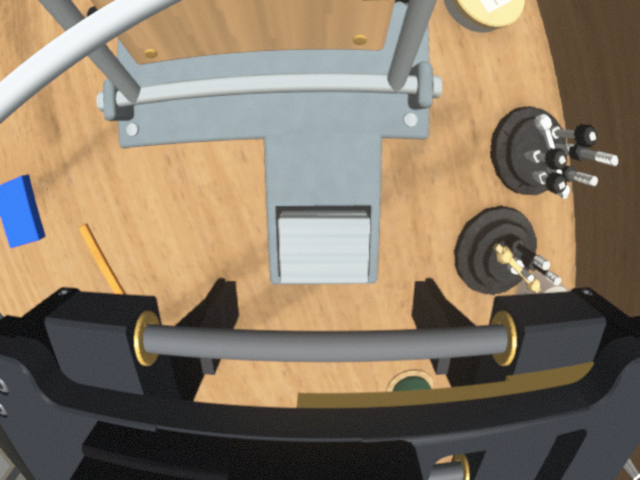

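The upper block sits on the pile, centred in the jaws at (608, -21) mm. Now the x squeeze.

```bash
python3 -m inch '[[1,0,0,3,0.2],[1,0,0,6,0.2],[1,0,0,8,0.2],[1,0,0,8.9,0.2],[1,0,0,8.9,0.2],[0,0,0,8.9,0.2],[0,0,0,8.9,0.2],[0,0,0,8.9,0.2]]';python3 -m inch '[[0,0,0,0,0],[0,0,0,0,0],[0,0,0,0,0]]'; python3 -m inch '[[1,0,0,0,0],[1,0,0,0,0],[1,0,0,0,0],[1,0,0,-3,0],[1,0,0,-7,0],[1,0,0,-9,0],[1,0,0,-9,0],[1,0,0,-9,0]]'; python3 - <<'E'
from h import *
ci=robot.camera_info('wrist');im=save('wrist','w6',(230,150,430,300),4)
q,y=block(cv2.imread('pics/w6_full.png'),ci,(180,100,470,330),.032,vmin=185,smax=40)
P=np.load('P.npy')
go([.6078,-.0237,.0285],-15.4)
k=st(fr(foot_f(0),.45),P);print('foot',k)
go([k[0],k[1],.30],-15.4+90)
E
```

```text
time: 10.85
ee_pos: [0.6106, -0.0223, 0.0307]
tcp_rot: [2.492, 1.901, 0.022]
force: [-0.2, -0.7, -0.1]
grip_width: 0.0705
time: 11.15
ee_pos: [0.6107, -0.0222, 0.0313]
tcp_rot: [2.492, 1.901, 0.022]
force: [-2.7, 0.3, 7.1]
grip_width: 0.0598
time: 11.95
ee_pos: [0.6093, -0.0223, 0.1212]
tcp_rot: [2.491, 1.901, 0.023]
force: [-0.3, 0.2, 0.1]
grip_width: 0.0873
block c [609.8 -21.5] size [45.  59.7] longyaw -15.68 px [281 219] [370 282]
at [ 0.6088 -0.0223  0.1204] yaw -15.3 tilt -0.9999 | shift cm [-0.23 -0.18  9.19] turn 0.1 | F [-0.6  1.6 -0.4] w 0.0868 t 12.0 j7 -0.14
foot [0.4969205  0.07880988 0.20305109]
at [ 0.6088 -0.0223  0.1204] yaw -15.3 tilt -0.9999 | shift cm [  6.92 -13.22 -18.09] turn -89.9 | F [-0.6  1.6 -0.4] w 0.0868 t 12.0 j7 -0.14
```

View pics/w6.png

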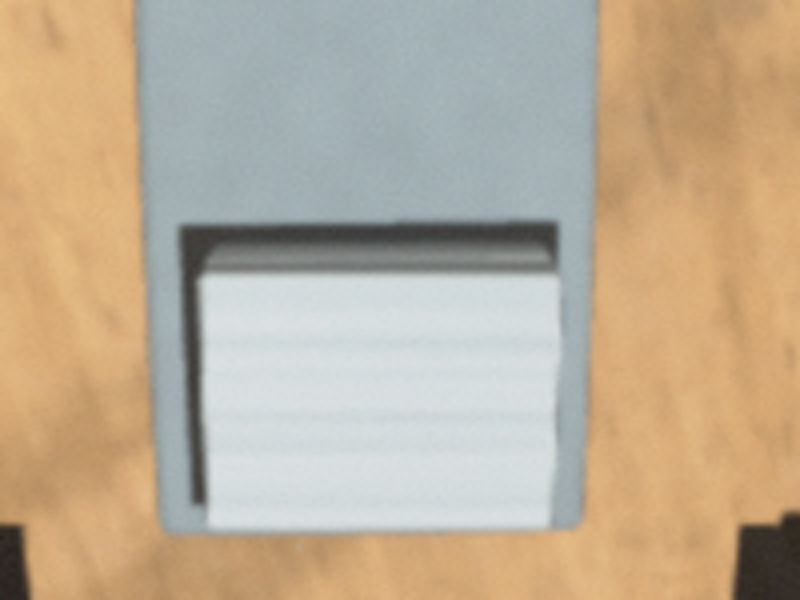

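The pile now looks flush, with the top block at crop (200–558, 272–527) and shifted about 1.5 mm in x. I'll check the far-edge profiles numerically against the projection.

```bash
python3 - <<'E'
from h import *
ci=robot.camera_info('wrist');im=cv2.imread('pics/w6_full.png').mean(2)
for c in(300,325,350): print(c,im[203:224,c].round(0).astype(int).tolist())
print('row215',im[215,276:290].astype(int).tolist(),im[215,362:376].astype(int).tolist())
print('row211',im[211,276:290].astype(int).tolist(),im[211,362:376].astype(int).tolist())
print('row240',im[240,274:290].astype(int).tolist(),im[240,362:376].astype(int).tolist())
y=np.radians(-15.4);C=np.array([.6098,-.0215]);ex=np.array([np.cos(y),np.sin(y)]);ey=np.array([-ex[1],ex[0]])
for z in(.008,.020,.032):
    print(z,[proj(ci,[*(C+ex*.03*i+ey*.023),z],True).round(1).tolist() for i in(-1,0,1)])
E
```

```text
300 [171, 166, 146, 92, 64, 63, 68, 77, 97, 109, 126, 137, 133, 119, 130, 170, 205, 217, 219, 217, 220]
325 [173, 165, 141, 92, 65, 63, 67, 78, 98, 112, 127, 132, 128, 118, 130, 170, 204, 216, 218, 216, 215]
350 [169, 157, 125, 83, 65, 61, 71, 84, 100, 115, 127, 134, 127, 114, 129, 166, 201, 214, 214, 215, 216]
row215 [68, 61, 60, 59, 73, 99, 127, 131, 129, 130, 128, 131, 131, 132] [130, 131, 130, 128, 127, 115, 107, 129, 162, 174, 175, 174, 172, 175]
row211 [66, 60, 62, 64, 64, 62, 66, 76, 87, 94, 94, 93, 97, 93] [98, 99, 97, 92, 83, 72, 78, 113, 161, 173, 173, 173, 175, 171]
row240 [173, 154, 112, 75, 61, 86, 148, 199, 219, 221, 222, 222, 221, 219, 219, 223] [220, 218, 219, 221, 219, 218, 213, 206, 183, 175, 176, 173, 175, 168]
0.008 [[283.8, 210.2], [325.8, 210.0], [367.7, 210.1]]
0.02 [[282.2, 214.0], [326.1, 213.9], [369.9, 213.9]]
0.032 [[280.4, 218.2], [326.4, 218.1], [372.2, 218.1]]
```

The profile agrees with a flush pile to about 0.3 mm. Next I'll go above the kickstand foot with the gripper closed.

```bash
python3 -m inch '[[1,0,0,-4,0],[0.5,0,0,-9,-8],[0,0,0,-14,-16],[0,2,-4,-17,-25],[0,4,-7.5,-17,-33],[0,6,-11,-17,-42],[0,7,-13,-17,-50],[0,7,-13,-17,-58]]';python3 -m inch '[[0,0,0,0,-8],[0,0,0,0,-16],[0,0,0,0,-24],[0,0,0,0,-30],[0,0,0,0,-30],[0,0,0,0,-30]]'; python3 - <<'E'
from h import *
ci=robot.camera_info('wrist');im=save('wrist','w7')
P=np.load('P.npy')
k=st(fr(foot_f(0),.45),P);print('foot',k,proj(ci,k,True))
print([proj(ci,st(fr(p,.45),P),True).round() for p in([35,0,220],[-35,0,220],HUB)])
go([k[0],k[1],.235],-15.4+90)
E
```

```text
time: 12.8
ee_pos: [0.497, 0.082, 0.288]
tcp_rot: [1.24, 2.875, 0.013]
force: [0.4, -0.8, -0.1]
grip_width: 0.0392
time: 13.4
ee_pos: [0.4967, 0.082, 0.2871]
tcp_rot: [0.459, 3.097, 0.007]
force: [0.8, 0.1, -0.3]
grip_width: 0.001
foot [0.4969205  0.07880988 0.20305109] [318.0585059  255.53836175]
[array([490., 408.]), array([508., 337.]), array([403., 347.])]
at [0.4967 0.0821 0.2873] yaw 73.17 tilt -0.9999 | shift cm [-0.06 -0.34  5.23] turn -1.43 | F [-0.1  0.4 -0.3] w 0.0009 t 13.45 j7 1.02
```

View pics/w7.png

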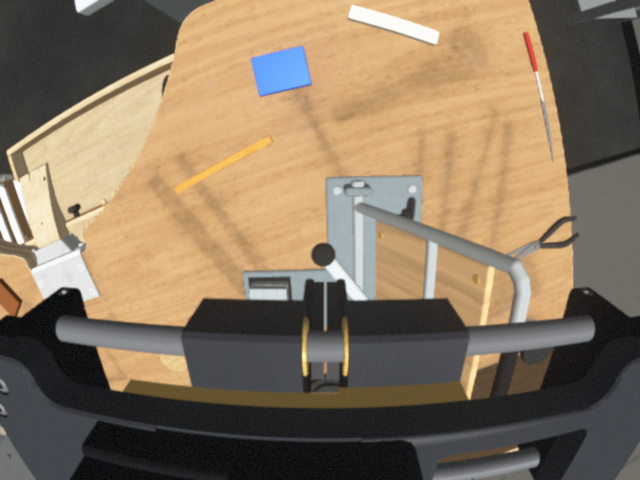

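The foot is at (323,254), predicted (318,255), so it lies about 2 mm further in +y. I'll compute the push path with the fingertips following the foot's arc.

```bash
python3 - <<'E'
from h import *
P=np.load('P.npy')+[.0006,.0022,0];np.save('P.npy',P)
print(robot.look_for('wrist','kick_foot')[:1])
s=robot.read_state();R=Ro.from_rotvec(s['tcp_rot']).as_matrix()
for k in(0,.1,.25,.4,.55,.7,.85,1.0,1.15):
    f=fr(foot_f(k),.45)+[-4,-3,25]; print(k,(R.T@(st(f,P)-s['ee_pos'])*100).round(2))
E
```

```text
[{'bbox': [0.487, 0.5033, 0.5259, 0.5621], 'score': 0.78}]
0 [ 0.35 -0.43  5.93]
0.1 [ 0.45 -0.94  6.96]
0.25 [ 0.39 -1.69  8.51]
0.4 [ 0.06 -2.43 10.03]
0.55 [-0.51 -3.13 11.5 ]
0.7 [-1.32 -3.78 12.88]
0.85 [-2.34 -4.36 14.13]
1.0 [-3.56 -4.87 15.24]
1.15 [-4.95 -5.28 16.17]
```

```bash
python3 -m inch '[[0,0.2,-0.2,3,-1],[0,0.3,-0.4,5.5,-1],[0,0.4,-0.4,5.9,-1],[0,0.4,-0.7,6.5,-1],[0,0.4,-1,7,-1],[0,0.4,-1.3,7.7,-1],[0,0.4,-1.7,8.5,-1],[0,0.2,-2.1,9.3,-1]]'; python3 - <<'E'
from h import *
P=np.load('P.npy');im=save('side','s8',(240,140,360,290),4)
print(robot.look_for('side','kick_foot')[:2])
s=robot.read_state();R=Ro.from_rotvec(s['tcp_rot']).as_matrix();print(s['ee_pos'],s['force'])
for k in(.25,.4,.55,.7,.85,1.0,1.15,1.25):
    f=fr(foot_f(k),.45)+[-4,-3,25]; print(k,(R.T@(st(f,P)-s['ee_pos'])*100).round(2))
E
```

```text
time: 14.3
ee_pos: [0.4899, 0.0625, 0.194]
tcp_rot: [0.43, 3.1, 0.008]
force: [-0.5, 0.3, 0.1]
grip_width: 0.0004
[]
[0.48941635 0.06185315 0.19314462] [ 0.46298032 -0.05670007 -0.71184294]
0.25 [ 0.16  0.52 -0.91]
0.4 [-0.15 -0.22  0.62]
0.55 [-0.71 -0.93  2.08]
0.7 [-1.51 -1.59  3.46]
0.85 [-2.53 -2.19  4.72]
1.0 [-3.74 -2.71  5.82]
1.15 [-5.13 -3.15  6.75]
1.25 [-6.13 -3.38  7.27]
```

View pics/s8.png

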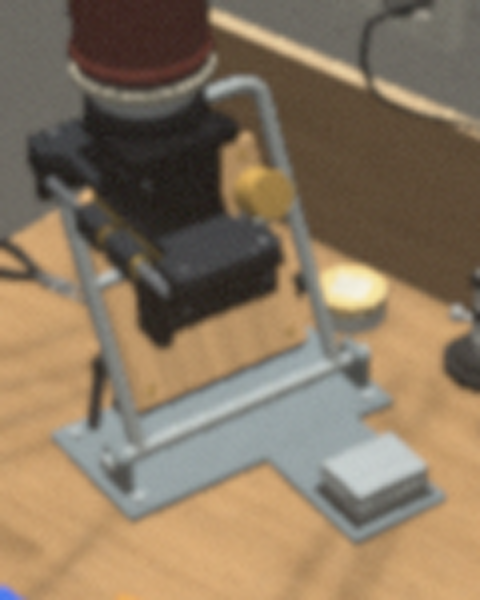

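The leg is hidden behind the gripper. The brass weight has moved a little, from (309,191) to (306,188). Continuing the push.

```bash
python3 -m inch '[[0,-0.3,-0.5,1.2,0],[0,-0.7,-0.9,2.1,0],[0,-1.1,-1.3,2.8,0],[0,-1.5,-1.6,3.5,0],[0,-2,-1.9,4.1,0],[0,-2.5,-2.2,4.7,0],[0,-3.1,-2.5,5.3,0],[0,-3.7,-2.7,5.9,0]]'; python3 - <<'E'
from h import *
ci=robot.camera_info('wrist');im=save('wrist','w9');P=np.load('P.npy')
for c in('wrist','side'):
  if c=='side': save('side','s9',(240,140,360,290),4)
  for n in('kick_foot','kick_hub'):
    print(c,n,[(round(d['score'],2),np.round(np.array(d['bbox'])*[640,480,640,480]).astype(int).tolist()) for d in robot.look_for(c,n)[:2]])
cs=robot.camera_info('side')
for k in(0,.5,1,1.885): X=st(fr(foot_f(k),.45),P);print(k,proj(ci,X,True).round(),proj(cs,X).round(), ((proj(cs,X)-[240,140])*4).round())
go([0.5,0,.3],74.6)
E
```

```text
time: 15.2
ee_pos: [0.5188, 0.0255, 0.134]
tcp_rot: [0.432, 3.102, 0.006]
force: [-1.2, 0.1, 0.4]
grip_width: 0.0007
wrist kick_foot []
wrist kick_hub [(0.79, [462, 389, 533, 480])]
side kick_foot []
side kick_hub []
0 [505. 327.] [275. 210.] [141. 281.]
0.5 [384. 275.] [283. 230.] [173. 359.]
1 [329. 302.] [298. 242.] [233. 406.]
1.885 [313. 406.] [329. 238.] [358. 392.]
at [0.5182 0.0262 0.1346] yaw 74.15 tilt -0.9999 | shift cm [  0.89  -2.92 -16.57] turn -0.45 | F [-0.9 -0.5  0.4] w 0.0008 t 15.5 j7 1.22
```

View pics/s9.png

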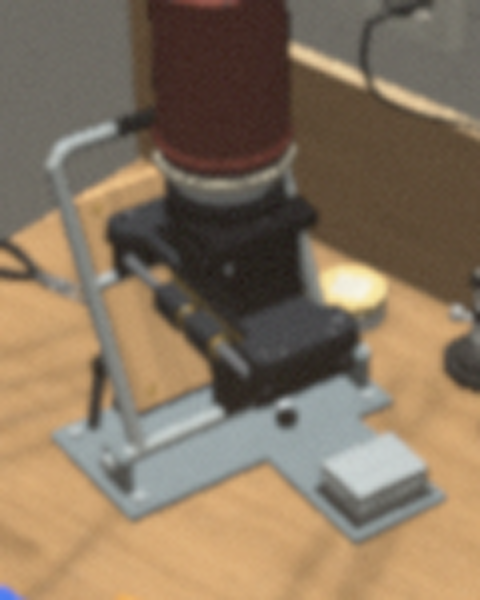

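The foot now shows at crop (287,416), between the k=1 and fully-down predictions, so it is past over-centre. I'll withdraw away from the leg and up, then check.

```bash
python3 -m inch '[[0,1.5,-0.5,-1,0],[0,3,-1,-2,0],[0,4,-2,-4,0],[0.5,4,-2.5,-8,0],[1,4,-2.5,-12,0],[1,4,-2.5,-16,0],[1,4,-2.5,-17,0],[1,4,-2.5,-17,0]]'; python3 - <<'E'
from h import *
ci=robot.camera_info('side');im=save('side','s10',(240,140,360,290),4);P=np.load('P.npy')
im=save('top','t10');ct=robot.camera_info('top')
for c in('top','side'):
  for n in('kick_foot','top_rail'):
    print(c,n,[(round(d['score'],2),np.round(np.array(d['bbox'])*[640,480,640,480]).astype(int).tolist()) for d in robot.look_for(c,n)[:2]])
for k in(1.2,1.5,1.885): X=st(fr(foot_f(k),.45),P);print(k,((proj(ci,X)-[240,140])*4).round(),proj(ct,X).round(1))
go([0.6,.18,.3],74.6)
E
```

```text
time: 16.3
ee_pos: [0.4719, 0.0128, 0.3059]
tcp_rot: [0.431, 3.098, 0.009]
force: [1.0, 1.4, -1.1]
grip_width: 0.0323
top kick_foot [(0.46, [190, 152, 311, 244]), (0.21, [339, 182, 356, 199])]
top top_rail [(0.97, [189, 150, 216, 225])]
side kick_foot []
side top_rail []
1.2 [261. 414.] [275.5 227.6]
1.5 [305. 414.] [281.1 216.6]
1.885 [358. 392.] [285.9 200.6]
at [0.4706 0.0126 0.3027] yaw 74.15 tilt -1.0 | shift cm [-7.87 19.64  0.42] turn -0.45 | F [ 0.2  0.6 -0.1] w 0.0566 t 16.6 j7 1.14
```

I've used all 12 views, so from here I'll check numerically. First: which predicted foot spot is dark in the side and top images?

```bash
python3 - <<'E'
from h import *
for f,box in(('side0',(300,226,345,255)),('s10',(300,226,345,255)),('t10',(268,190,300,235))):
    g=cv2.imread(f'pics/{f}_full.png').max(2)[box[1]:box[3],box[0]:box[2]]
    n,l,s,c=cv2.connectedComponentsWithStats((g<75).astype(np.uint8))
    print(f,[(c[i].round(1)+box[:2],s[i][4]) for i in range(1,n) if s[i][4]>3])
E
```

```text
side0 [(array([328.6, 232.8]), np.int32(13))]
s10 [(array([330.1, 238.1]), np.int32(8))]
t10 [(array([285.9, 200.9]), np.int32(16)), (array([293.9, 215.9]), np.int32(30)), (array([280.9, 217.6]), np.int32(21)), (array([282. , 231.5]), np.int32(6))]
```

The foot blobs match the fully-down prediction in both views: side (330.1,238.1) against (329.5,238.0), top (285.9,200.9) against (285.9,200.6). The kickstand is down on its stop. Next, the rail.

```bash
python3 -m inch '[[1,-1.5,3.5,0,-0.5],[1,-3,7,0,-0.5],[1,-4.4,10.5,0,-0.5],[1,-5.5,14,0,-0.5],[1,-5.5,15,0,-0.5],[1,-5.5,15,0,-0.5],[1,-5.5,15,0,-0.5]]'; python3 - <<'E'
from h import *
ci=robot.camera_info('wrist');im=save('wrist','w11');P=np.load('P.npy')
r=st(fr([0,0,220],.45),P);print('rail',r,'pred ends',[proj(ci,st(fr([x,0,220],.45),P),True).round(1).tolist() for x in(-70,-35,0,35,70)])
print([(d['score'],(np.array(d['bbox'])*[640,480,640,480]).round()) for d in robot.look_for('wrist','top_rail')[:2]])
g=im.max(2)
for x in(-60,-50,-30,-25):
    u,v=proj(ci,st(fr([x,0,220],.45),P),True).round().astype(int); print(x,(u,v),g[v,u-25:u+25].tolist() if 0<=v<480 else '')
go([r[0],r[1],r[2]+.004],74.6)
E
```

```text
time: 17.3
ee_pos: [0.5641, 0.1405, 0.3033]
tcp_rot: [0.42, 3.106, 0.003]
force: [0.1, 0.1, 0.6]
grip_width: 0.087
rail [0.62327723 0.18600358 0.22809836] pred ends [[417.5, 221.0], [413.5, 272.5], [409.0, 318.7], [404.3, 359.2], [399.5, 394.1]]
[(0.6, array([394., 187., 428., 390.]))]
-60 (np.int64(416), np.int64(236)) [222, 241, 248, 250, 249, 248, 246, 239, 228, 218, 215, 214, 212, 213, 216, 218, 219, 208, 168, 133, 144, 161, 178, 193, 209, 217, 222, 224, 225, 223, 223, 223, 224, 226, 224, 220, 205, 211, 212, 216, 219, 221, 220, 220, 217, 217, 216, 215, 209, 210]
-50 (np.int64(415), np.int64(251)) [221, 241, 250, 251, 251, 251, 251, 248, 235, 214, 205, 204, 207, 208, 211, 210, 212, 197, 160, 130, 143, 162, 181, 197, 210, 219, 223, 224, 223, 223, 224, 223, 225, 226, 224, 216, 196, 188, 191, 194, 194, 196, 196, 194, 195, 194, 191, 194, 197, 198]
-30 (np.int64(413), np.int64(279)) [214, 235, 248, 252, 252, 252, 252, 252, 245, 220, 202, 199, 201, 200, 202, 202, 187, 145, 86, 61, 61, 61, 62, 65, 68, 65, 67, 66, 65, 64, 68, 68, 65, 68, 67, 65, 65, 62, 64, 66, 61, 59, 68, 75, 101, 140, 182, 197, 197, 192]
-25 (np.int64(412), np.int64(286)) [208, 230, 246, 252, 253, 254, 254, 253, 251, 234, 213, 210, 210, 216, 218, 218, 210, 170, 105, 66, 60, 59, 67, 63, 66, 65, 63, 56, 54, 56, 54, 57, 56, 55, 51, 54, 55, 55, 50, 53, 52, 48, 46, 53, 50, 51, 51, 53, 52, 59]
at [0.5642 0.1401 0.304 ] yaw 74.53 tilt -1.0 | shift cm [-4.41  5.97  7.25] turn -0.07 | F [-0.7  0.4 -0.1] w 0.0869 t 17.4 j7 1.03
```

The bar is centred at column 418, predicted 416.5, which is about 1 mm. I'll move in and grip.

```bash
python3 -m inch '[[1,-2.2,3,0,0],[1,-4.4,6,1,0],[1,-4.4,6,4,0],[1,-4.4,6,6.5,0],[1,-4.4,6,7.2,0],[1,-4.4,6,7.2,0],[0,-4.4,6,7.2,0],[0,-4.4,6,7.2,0]]'; python3 -m inch '[[0,0,0,0,0],[0,0,0,0,0],[0,0,0,0,0],[0,0,0,0,0],[0,0,0,0,0],[0,0,0,0,0]]'; python3 - <<'E'
from h import *
P=np.load('P.npy');s=robot.read_state();R=Ro.from_rotvec(s['tcp_rot']).as_matrix()
go(s['ee_pos'],74.6)
r0=fr([0,0,220],.45)
for t in(.45,.4,.35,.3,.25,.2,.15,.1,.05,0,-.02):
    d=(fr([0,0,220],t)-r0); w=st(d,[0,0,P[2]]); print(t,(R.T@w*100).round(2))
E
```

```text
time: 18.2
ee_pos: [0.6239, 0.1862, 0.2346]
tcp_rot: [0.422, 3.103, 0.007]
force: [0.1, 0.4, 0.7]
grip_width: 0.0778
time: 18.8
ee_pos: [0.6238, 0.1862, 0.2345]
tcp_rot: [0.422, 3.103, 0.007]
force: [0.4, 0.7, 0.2]
grip_width: 0.0309
at [0.6238 0.1862 0.2345] yaw 74.51 tilt -0.9999 | shift cm [0. 0. 0.] turn -0.09 | F [0.4 0.7 0.2] w 0.0309 t 18.8 j7 1.03
0.45 [0. 0. 0.]
0.4 [-0.01 -1.   -0.46]
0.35 [-0.02 -2.02 -0.87]
0.3 [-0.03 -3.06 -1.23]
0.25 [-0.04 -4.12 -1.53]
0.2 [-0.04 -5.19 -1.78]
0.15 [-0.05 -6.27 -1.98]
0.1 [-0.06 -7.36 -2.12]
0.05 [-0.07 -8.46 -2.21]
0 [-0.07 -9.56 -2.25]
-0.02 [ -0.07 -10.    -2.24]
```

```bash
python3 -m inch '[[0,0,0,0.2,0],[0,0,0,0.2,0],[0,0,0,0.2,0],[0,0,0,0.2,0],[0,0,0,0.2,0],[0,0,0,0.2,0]]'; python3 -c "
from h import *
s=robot.read_state();go(s['ee_pos'],74.6)"
```

```text
time: 19.4
ee_pos: [0.6237, 0.1862, 0.2322]
tcp_rot: [0.422, 3.103, 0.007]
force: [1.1, 1.1, -3.4]
grip_width: 0.0123
at [0.6237 0.1862 0.2322] yaw 74.52 tilt -0.9999 | shift cm [0. 0. 0.] turn -0.08 | F [ 1.1  1.1 -3.4] w 0.0123 t 19.4 j7 1.03
```

```bash
python3 -m inch '[[0,0,-0.5,-0.24,0],[0,0,-1,-0.46,0],[0,0,-2,-0.87,0],[0,0,-3.05,-1.23,0],[0,0,-4.1,-1.53,0],[0,0,-5.2,-1.78,0],[0,0,-5.2,-1.78,0]]'; python3 - <<'E'
from h import *
P=np.load('P.npy');s=robot.read_state();R=Ro.from_rotvec(s['tcp_rot']).as_matrix()
go(s['ee_pos'],74.6)
print((R.T@(st(fr([0,0,220],0)+[0,0,4],P)-s['ee_pos'])*100).round(2), s['force']@R)
E
```

```text
time: 20.1
ee_pos: [0.6098, 0.1341, 0.2514]
tcp_rot: [0.425, 3.101, 0.008]
force: [2.5, 2.3, 3.9]
grip_width: 0.0123
at [0.6098 0.1341 0.2514] yaw 74.39 tilt -0.9999 | shift cm [0. 0. 0.] turn -0.21 | F [2.5 2.3 3.9] w 0.0123 t 20.1 j7 1.09
[ 0.02 -4.21 -0.29] [-1.80196541  2.95294944 -3.8980742 ]
```

```bash
python3 -m inch '[[0,0,-0.6,-0.12,0],[0,0,-1.2,-0.22,0],[0,0,-1.8,-0.3,0],[0,0,-2.4,-0.36,0],[0,0,-3,-0.4,0],[0,0,-3.4,-0.42,0],[0,0,-3.4,-0.42,0]]'; python3 - <<'E'
from h import *
P=np.load('P.npy');s=robot.read_state();R=Ro.from_rotvec(s['tcp_rot']).as_matrix()
go(s['ee_pos'],74.6)
print((R.T@(st(fr([0,0,220],0)+[0,0,4],P)-s['ee_pos'])*100).round(2), (s['force']@R).round(1))
E
```

```text
time: 20.8
ee_pos: [0.6004, 0.1004, 0.2555]
tcp_rot: [0.427, 3.101, 0.008]
force: [3.5, 0.7, 2.9]
grip_width: 0.0126
at [0.6004 0.1004 0.2555] yaw 74.34 tilt -0.9999 | shift cm [0. 0. 0.] turn -0.26 | F [3.5 0.7 2.9] w 0.0126 t 20.8 j7 1.13
[ 0.03 -0.71  0.15] [-3.2  1.7 -2.9]
```

```bash
python3 -m inch '[[0,0,-0.3,0,0],[0,0,-0.5,0,0],[0,0,-0.5,0,0]]';  python3 -m inch '[[0,0,-0.15,0,0],[0,0,-0.15,0,0]]'; python3 -m inch '[[0,0,-0.15,0,0],[0,0,-0.15,0,0]]'; python3 -c "
from h import *
s=robot.read_state();R=Ro.from_rotvec(s['tcp_rot']).as_matrix();print((s['force']@R).round(1))"
```

```text
time: 21.1
ee_pos: [0.5991, 0.0953, 0.2555]
tcp_rot: [0.427, 3.101, 0.008]
force: [3.9, 1.1, 3.2]
grip_width: 0.0124
time: 21.3
ee_pos: [0.5987, 0.0939, 0.2555]
tcp_rot: [0.427, 3.101, 0.008]
force: [4.8, 1.0, 1.7]
grip_width: 0.0125
time: 21.5
ee_pos: [0.5985, 0.0935, 0.2555]
tcp_rot: [0.425, 3.101, 0.01]
force: [6.0, 3.1, 2.0]
grip_width: 0.0127
[-5.   4.7 -1.9]
```

Contact has begun at the expected upright position. Now I'll press a little more.

```bash
for i in 1; do python3 -m inch '[[0,0,-0.25,0,0],[0,0,-0.25,0,0],[0,0,-0.25,0,0]]'; done; python3 -c "
from h import *
s=robot.read_state();R=Ro.from_rotvec(s['tcp_rot']).as_matrix();print((s['force']@R).round(1))"
```

```text
time: 21.8
ee_pos: [0.5983, 0.0931, 0.2556]
tcp_rot: [0.422, 3.1, 0.013]
force: [7.3, 5.9, 0.9]
grip_width: 0.0127
[-5.4  7.6 -0.7]
```

```bash
python3 -m inch '[[0,-0.1,-0.35,0,0],[0,-0.1,-0.35,0,0],[0,-0.1,-0.35,0,0]]'; python3 - <<'E'
from h import *
P=np.load('P.npy')
def rep():
    s=robot.read_state();R=Ro.from_rotvec(s['tcp_rot']).as_matrix();print(s['time'],s['ee_pos'].round(4),(s['force']@R).round(1),s['torque'].round(2),s['grip_width'])
rep()
for c in('side','top'):
    ci=robot.camera_info(c);im=save(c,c+'12');
    print(c,[(t,proj(ci,st(fr(foot_f(1.885),t),P)).round(1).tolist()) for t in(0,.05)])
    u,v=proj(ci,st(fr(foot_f(1.885),0),P)).round().astype(int);b=(u-14,v-12)
    g=im.max(2)[v-12:v+12,u-14:u+14];n,l,st_,cc=cv2.connectedComponentsWithStats((g<75).astype(np.uint8))
    print([(cc[i].round(1)+b,st_[i][4]) for i in range(1,n) if st_[i][4]>3])
    print(robot.look_for(c,'kick_foot')[:1],[ (d['score'],(np.array(d['bbox'])*[640,480,640,480]).round()) for d in robot.look_for(c,'lower_block_mid')[:3]])
rep()
E
```

```text
time: 22.1
ee_pos: [0.5983, 0.0927, 0.2556]
tcp_rot: [0.418, 3.101, 0.019]
force: [5.5, 9.6, 1.8]
grip_width: 0.0124
22.1 [0.5983 0.0927 0.2556] [-2.8 10.7 -1.6] [ 2.26 -1.07 -0.  ] 0.01239976406945415
side [(0, [332.4, 253.7]), (0.05, [332.3, 252.1])]
[(array([333. , 254.2]), np.int32(4))]
[{'bbox': [0.3972, 0.3558, 0.552, 0.5798], 'score': 0.18}] [(0.55, array([321., 265., 341., 267.]))]
top [(0, [291.8, 204.2]), (0.05, [291.5, 203.9])]
[(array([300.5, 206.3]), np.int32(23)), (array([292.2, 204.2]), np.int32(11)), (array([282.8, 214.2]), np.int32(13))]
[] []
22.4 [0.5983 0.0927 0.2556] [-2.8 10.1 -1.6] [ 2.28 -1.09  0.02] 0.012562532457754882
```

The foot is on the pile at the upright prediction in both views, and the force is steady at about 10 N. As a last check I'll see whether the pile stayed put compared with the image taken before raising, along with the spool and snips.

```bash
python3 - <<'E'
from h import *
def mask(f,b):
    h=cv2.cvtColor(cv2.imread(f),cv2.COLOR_BGR2HSV)[b[1]:b[3],b[0]:b[2]];return h[...,2].astype(np.float32)
for a,c,b in(('s10','side12',(312,250,350,278)),('t10','top12',(275,190,312,225)),('side0','side12',(378,262,402,292)),('top0','top12',(338,178,364,204)),('top0','top12',(130,182,180,202))):
    A,C=mask(f'pics/{a}_full.png',b),mask(f'pics/{c}_full.png',b);print(b,'shift px',np.round(cv2.phaseCorrelate(A,C)[0],2),'resp',round(cv2.phaseCorrelate(A,C)[1],2),'meandiff',np.abs(A-C).mean().round(1))
s=robot.read_state();print(s['time'],s['force'].round(1),s['grip_width'])
E
```

```text
(312, 250, 350, 278) shift px [ 0.25 -0.35] resp 0.6 meandiff 4.4
(275, 190, 312, 225) shift px [0.32 0.44] resp 0.38 meandiff 21.8
(378, 262, 402, 292) shift px [-0.05  0.04] resp 0.88 meandiff 14.9
(338, 178, 364, 204) shift px [0.71 0.65] resp 1.03 meandiff 10.4
(130, 182, 180, 202) shift px [ 0.   -0.07] resp 0.98 meandiff 8.2
22.4 [5.4 8.9 1.8] 0.012562532457754882
```

```bash
python3 -c "
from workcell import robot
print(robot.job_done());s=robot.read_state();print(s['time'],s['force'],s['grip_width'])"
```

```text
the job is handed in; nothing more can be done
None
the job is handed in; nothing more can be done
```

The job is handed in, with the arm still holding the frame upright by its top rail at 22.4 s of the 58 s allowed.

- **Blocks:** I put the loose steel block on its twin, let go, and squeezed both with the jaws along each side to bring the edges flush. The wrist image then fitted a flush pile to about 0.3 mm. The last squeeze moved the top block about 1.6 mm along the pad.
- **Kickstand:** I pushed its foot down with the fingers closed, past the over-centre point, and it dropped by itself. Its foot matched the fully-down position to within a pixel in the side and top views, with the frame still leaning back.
- **Frame:** I gripped the rail on its sleeve and swung it up. At the end the foot was within a pixel of the predicted upright position in both views. The push at the rail was steady at about 10 N.
- **Pile, spool and snips:** These showed shifts of under 1 px between images. The top-view pile comparison was weak because the foot and arm partly hide it. I did not look at the pile from close up after pressing.

I had used up the 12 picture views by the time the kickstand was down. All later checks, including the rail grasp and the final pose, were numerical rather than by eye.

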